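# Charge the abrasion tester and lock its dust cover

## Task

Load the abrasion tester for its next run: swing the dust cover on its deck well aside on its pin to uncover the round port, and drop every steel nut on the bench through the port into the chamber. Then swing the cover fully home over the port, and only after that press both hinged hold-downs down until they snap and stay shut. Leave everything else on the bench where it is.

Things in the scene. Friction and masses are not known exactly. Their poses are not given: they have to be found in the camera images.
- tester: coating-abrasion tester: low grey box 230 (x) x 290 (y) x 80 mm high with aluminium deck, fixed, turned up to 0.3 rad either way. Origin at the centre of its underside; x points away from its front panel, y to its left end, z up. Under the port is an enclosed chamber 120 x 120 mm centred on it, floor 14 mm above the bench; nuts in it cannot get out
- port (a point): centre of the round charging port, a 70 mm hole in the tester's deck, at deck height (80 mm above the bench); at (15, 40) mm in the tester's x, y; the deck is 6 mm thick
- cover_pin (a point): the single upright pin of the dust cover, at deck height; 80 mm from the port's centre towards the tester's right end, at (15, -40) mm in the tester's x, y
- cover (a joint): angle of the dust cover about its pin (rad): 0 = fully home over the port, at a stop; grows anticlockwise seen from above, so that the cover swings towards the tester's front; stop at 1.75. The port is quite clear from 1.1 on. Plain friction (about 1 N at the post), it stays where it is left. It starts at 0 to 0.12
- cover_post (a point): finger post of the dust cover: upright round post 15 mm across in the middle of the cover's disc (88 mm across, top 7 mm above the deck), 80 mm from the pin. It stands 7 to 41 mm above the deck; this point is on its axis 11 mm below its top. With the cover home the open hold-downs stand 50 mm behind and left of it: open the fingers only some 45 mm there
- holddown_1 (a joint): angle (rad) of hold-down 1, at the left end, pointing to the tester's -y: hinged aluminium flap 50 x 30 x 6 mm, hinge 16 mm above the deck, 86 mm from the port's centre. 0 = fully down over the cover's rim; 0.9 = sprung open, as it starts. Let go above 0.4 it springs open; pressed below that it snaps down and holds. Takes up to 7 N on the pad
- holddown_1_pad (a point): the round black pad (20 mm) to press on, on the upper face of hold-down 1, 40 mm from its hinge; moves with the flap: about 128 mm above the bench when open, 98 mm when shut; z is square to the flap's upper face
- holddown_2 (a joint): angle (rad) of hold-down 2, at the rear edge, pointing to the tester's -x: hinged aluminium flap 50 x 30 x 6 mm, hinge 16 mm above the deck, 86 mm from the port's centre. 0 = fully down over the cover's rim; 0.9 = sprung open, as it starts. Let go above 0.4 it springs open; pressed below that it snaps down and holds. Takes up to 7 N on the pad
- holddown_2_pad (a point): the round black pad (20 mm) to press on, on the upper face of hold-down 2, 40 mm from its hinge; moves with the flap: about 128 mm above the bench when open, 98 mm when shut; z is square to the flap's upper face
- nut_1: loose steel M12 nut: hexagon 19 mm across flats, 22 mm across corners, 10 mm thick, hole 12 mm. Origin at the centre of one end face (the lower one as it starts), z along the hole, x square to a pair of flats. Starts flat on the bench to the right of the tester; four or all of the five are present in a run
- nut_2: loose steel M12 nut: hexagon 19 mm across flats, 22 mm across corners, 10 mm thick, hole 12 mm. Origin at the centre of one end face (the lower one as it starts), z along the hole, x square to a pair of flats. Starts flat on the bench to the right of the tester; four or all of the five are present in a run
- nut_3: loose steel M12 nut: hexagon 19 mm across flats, 22 mm across corners, 10 mm thick, hole 12 mm. Origin at the centre of one end face (the lower one as it starts), z along the hole, x square to a pair of flats. Starts flat on the bench to the right of the tester; four or all of the five are present in a run
- nut_4: loose steel M12 nut: hexagon 19 mm across flats, 22 mm across corners, 10 mm thick, hole 12 mm. Origin at the centre of one end face (the lower one as it starts), z along the hole, x square to a pair of flats. Starts flat on the bench to the right of the tester; four or all of the five are present in a run
- nut_5: loose steel M12 nut: hexagon 19 mm across flats, 22 mm across corners, 10 mm thick, hole 12 mm. Origin at the centre of one end face (the lower one as it starts), z along the hole, x square to a pair of flats. Starts flat on the bench to the right of the tester; four or all of the five are present in a run
- gauge_block_wide: bystander: plain ground steel block 30 x 20 x 9 mm, among the nuts; origin at the centre of its underside; leave it
- gauge_block_narrow: bystander: plain ground steel block 30 x 9 x 9 mm, among the nuts; origin at the centre of its underside; leave it
- grease_pot: bystander: screw-top pot, 63 mm across, 59 mm tall; origin at the centre of its underside; leave it. Right of it stands a fixed white clamp table, 280 mm high, filling x 0.40 to 0.72, y below -0.44: cross it high up

How it is judged:
On the way, in this order (a step that is already met when the one before it is completed fails the run):
1. the dust cover is swung aside, the port uncovered (cover past 1.1 rad) (value of joint cover above 1.1 rad), for 0.2 s.
2. every nut is in the chamber under the port (x of nut_1 in the frame of tester between -0.05 and 0.08 m and y of nut_1 in the frame of tester between -0.025 and 0.105 m and z of each of nut_1, nut_2, nut_3, nut_4, nut_5 in the frame of tester below 0.07 m and height (world z) of each of nut_1, nut_2, nut_3, nut_4, nut_5 above 0 m and x of nut_2 in the frame of tester between -0.05 and 0.08 m and y of nut_2 in the frame of tester between -0.025 and 0.105 m and x of nut_3 in the frame of tester between -0.05 and 0.08 m and y of nut_3 in the frame of tester between -0.025 and 0.105 m and x of nut_4 in the frame of tester between -0.05 and 0.08 m and y of nut_4 in the frame of tester between -0.025 and 0.105 m and x of nut_5 in the frame of tester between -0.05 and 0.08 m and y of nut_5 in the frame of tester between -0.025 and 0.105 m), for 0.2 s.
3. the dust cover is back home over the port (within 0.06 rad) (value of joint cover below 0.06 rad), for 0.2 s.
4. both hold-downs are pressed shut (within 0.06 rad) (value of joint each of holddown_1, holddown_2 below 0.06 rad), for 0.2 s.
At the end, for the whole second after the job is handed in: Every nut present lies in the chamber under the port, the dust cover is within 0.06 rad of fully home, and both hold-downs stay shut within 0.06 rad (all of step 2 and all of step 4 and value of joint cover below 0.06 rad); the robot touches nothing.
It fails at once if a hold-down is pressed shut while the dust cover is away from home (more than 0.15 rad) (value of joint cover above 0.15 rad and value of joint any of holddown_1, holddown_2 below 0.2 rad).
It fails at once if a bystander is moved more than 4 cm (distance of any of gauge_block_wide, gauge_block_narrow, grease_pot from where it was at the start of the episode above 0.04 m).
Of nut_1, nut_2, nut_3, nut_4, nut_5 only 4 to 5 are there at a start; the rules pass over those that are not, and their reading is None.
At some moment in a run one of nut_1, nut_2, nut_3, nut_4, nut_5 may be knocked a few centimetres aside while the robot is not near it.
Once in a run the grip may slacken for a moment while it holds something.
It also fails if it takes over 200 s, if anything falls off the work surface, if the arm or the gripper's body presses on something with over 40 N, if the wrist force passes 120 N, or if a joint passes its speed limit or range.

## Robot

A 7-joint arm with a two-finger parallel gripper is mounted at the origin on the work surface; the furniture and walls round the work are solid. World frame = base frame: x ahead of the robot, y to its left, z up, the work surface at z = 0. Lengths are in m, angles in rad, forces in N, time in s.
With the tool pointing down it reaches from about 0.4 to 0.75 m from the base axis. Payload 19.5 kg.
Tool frame: the origin (TCP) lies between the finger pads; the fingertips stand 14 mm ahead of it and the grasp point (between the pads) lies 5 mm behind it; z points along the fingers, y is the line along which they close (so a half turn about z gives the same grasp; the last joint's range is limited). The gripper opens to 85 mm and grips with 20 to 120 N. Pads are 22 mm wide; open, the fingers measure 114 mm over their backs; the gripper's body (76 mm by 85 mm) begins 54 mm behind the grasp point. The pads swing forward as they close: fully open they stand 13 mm farther back than shut.
Start: joints at [1.076, 0.707, -0.028, 1.485, 0.022, 0.951, -0.075], TCP at [0.252, -0.517, 0.245] pointing down, gripper open.
Joint ranges: [-2.71, 2.71], [-0.32, 2.16], [-1.57, 1.52], [0, 2.45], [-1.46, 4.6], [0, 2.02], [-2.83, 2.83]. Speed limits (rad/s): [1.89, 1.89, 2.57, 2.57, 3.01, 3.01, 3.01].

## Interface

Orientations are given as a rotation vector (axis times angle).
In Python, from station import ctrl, camera, get_calibration gives the robot as it stands.
- The arm moves only by the shell command python3 -m jog 'ROWS' [OPENING] [FORCE]. ROWS is JSON, one flat list of numbers, 6 for each row, row after row: the shift along the tool's x, y, z in cm, then the turn, a rotation vector about the tool's x, y, z in rad. A call has 1 to 12 rows; each row shifts and turns the commanded pose from where the row before left it, along the tool's axes as they then stand; what a row does not reach is not made up. A row lasts 1/12 s, in which the tool goes at most 41.7 mm and 7.16 degrees, less where a joint would pass 70% of its speed; a pose out of reach is approached as far as the arm can. A call is refused whole if a number of a shift passes 4.17 or a number of a turn 0.125, either way. A call with a gripper value outside its range is refused whole. OPENING is the opening, from -1 (shut) to 1 (fully open), so that 0 is half open, set as the call begins (- or left out, the last holds). The fingers move at their own pace and stop on an object; FORCE is the grip in N (left out, the last holds). Time passes only in rows, so rows that do not move let the fingers close. It gives the time, the measured TCP pose, the force, the opening and the grip force at its end, in the units of the state.
- ctrl.observe(): the state, without advancing time (a new reading comes with each control period).
- camera(name): name is "scene" or "top"; returns the picture (400x640x3 uint8, blue, green, red); there is no depth.
- get_calibration(name): a dict with "fx", "fy", "cx", "cy" (pixels), "world_from_camera" (4x4, takes a point from camera to world coordinates). Camera axes: x right, y down, z forward; pixel columns grow to the right and rows downward; lengths in m; the calibration is good to about 2 mm. A picture is of the moment at which its call begins. get_calibration takes no time and is no camera call.
- ctrl.close_job(): hands the job in; it is judged then, once.
The state is a dict: "time": time; "joints": joint angles; "qd": joint speeds; "joint_torque": joint torques, N m; "tcp_pos": TCP position; "eef_rot": TCP orientation; "force": force on the tool from outside, world axes, zero at the start; "moment": the same for the moment, N m; "width": finger opening in m; "gripper_force": force on a finger pad.
Only numpy, scipy, OpenCV 4.12 (cv2) and the standard library are available. Lean on these libraries where they do the work, as an engineer would, in place of code of your own. Each camera call takes 0.05 s, during which the arm holds its last target. There are 200 camera calls.

## Working session

There is one attempt and no reset: what is moved stays moved. The work goes in short steps, Python scripts to look and compute and a shell command to move; the robot and the scene stay as the last step left them, time stands still between calls to the robot, and variables do not carry over. Pictures are saved under pics/ and viewed, at most 14 in all, crops included, and the job is handed in when it is done.

```bash
ls; mkdir -p pics; python3 - <<'E'
from station import ctrl,camera,get_calibration
import cv2
for n in("scene","top"):
    cv2.imwrite(f"pics/{n}0.png",camera(n)); c=get_calibration(n); print(n,c)
s=ctrl.observe(); print(s)
E
```

```text
pics
scene {'fx': 384.8906194855548, 'fy': 384.8906194855548, 'cx': 316.0535389630272, 'cy': 190.8409085890742, 'world_from_camera': array([[-0.65554068, -0.46396885,  0.5958182 ,  0.0022401 ],
       [-0.75512534,  0.3952001 , -0.52307036,  0.4602568 ],
       [ 0.00722094, -0.79281132, -0.60942438,  0.66205761],
       [ 0.        ,  0.        ,  0.        ,  1.        ]])}
top {'fx': 390.0139590043628, 'fy': 390.0139590043628, 'cx': 320.70496624588026, 'cy': 201.4202126827339, 'world_from_camera': array([[ 0.00946981, -0.99337734,  0.1145067 ,  0.43308803],
       [-0.99938707, -0.01326157, -0.03239761,  0.01172588],
       [ 0.03370159, -0.11412972, -0.99289406,  1.2032338 ],
       [ 0.        ,  0.        ,  0.        ,  1.        ]])}
{'time': 0.1, 'joints': array([ 1.07627458,  0.70703192, -0.02767809,  1.48494709,  0.02200937,
        0.95086918, -0.07549159]), 'qd': array([ 6.82349146e-04, -1.01878303e-03, -1.87427683e-03,  1.46123216e-04,
       -1.52356099e-04, -3.75196843e-05,  2.70070865e-03]), 'joint_torque': array([ 2.83559806e-03, -8.84279680e+01,  1.23712309e+00, -2.36455786e+01,
        1.71224592e-02,  4.96288776e-03,  4.14501449e-05]), 'tcp_pos': array([ 0.25149772, -0.51684525,  0.24487994]), 'eef_rot': array([-3.06048631e+00, -7.05111459e-01,  3.29142436e-04]), 'force': array([-0.69448021,  0.72128921,  0.38692225]), 'moment': array([-0.00616296,  0.03635372,  0.00151101]), 'gripper_force': 0.0, 'width': 0.08570687924188942}
```

View pics/scene0.png

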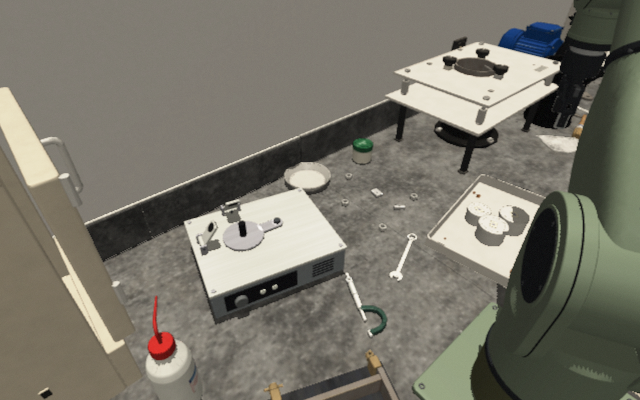

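View pics/top0.png

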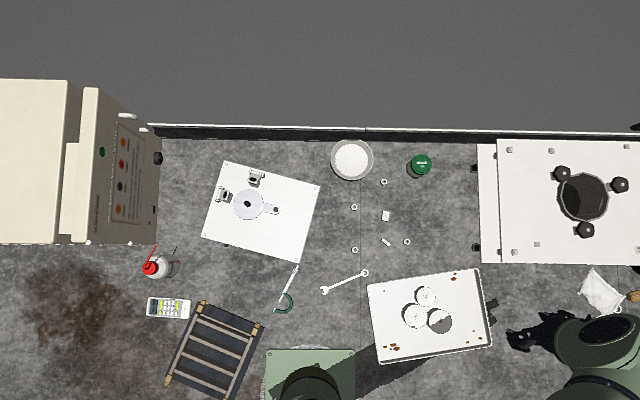

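The top view shows the tester around (262,212) and nuts near (384,182), (354,207), (355,250) and (407,241). The blocks are near (386,215) and (386,242), and the pot is at (420,165). I'll enlarge both areas next.

```bash
python3 - <<'E'
import cv2
t=cv2.imread("pics/top0.png")
cv2.imwrite("pics/c1.png",cv2.resize(t[165:265,335:435],None,fx=6,fy=6,interpolation=cv2.INTER_CUBIC))
cv2.imwrite("pics/c2.png",cv2.resize(t[155:267,195:325],None,fx=5,fy=5,interpolation=cv2.INTER_CUBIC))
E
```

```text
(no output)
```

View pics/c1.png

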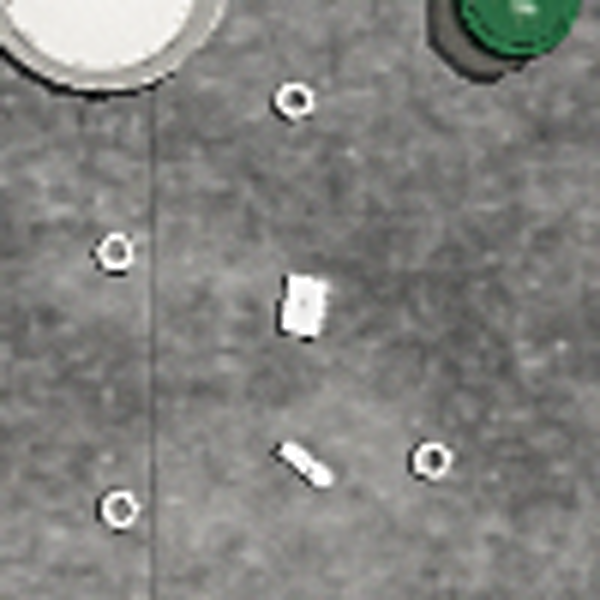

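View pics/c2.png

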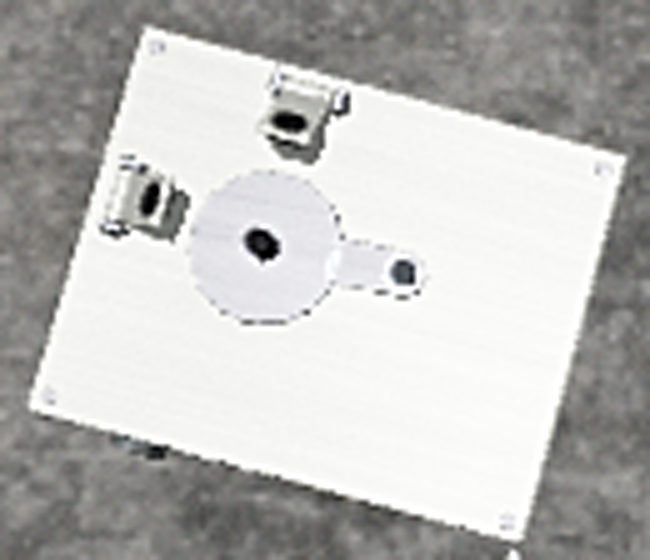

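The first crop shows four nuts at (295,100), (115,252), (119,509) and (432,460), scaled 6x. The second shows deck corners at (147,27), (626,156), (523,541) and (31,409), scaled 5x, with the pin at (403,271) and the disc centre at about (266,247).

```bash
cat > h.py <<'E'
import numpy as np, sys
from station import ctrl,camera,get_calibration
from scipy.spatial.transform import Rotation as R
def ray(n,px,z):
    c=get_calibration(n);T=c["world_from_camera"]
    d=T[:3,:3]@[(px[0]-c["cx"])/c["fx"],(px[1]-c["cy"])/c["fy"],1]
    o=T[:3,3]; return o+d*(z-o[2])/d[2]
def proj(n,p):
    c=get_calibration(n);T=c["world_from_camera"]; q=T[:3,:3].T@(np.array(p)-T[:3,3])
    return np.array([c["fx"]*q[0]/q[2]+c["cx"],c["fy"]*q[1]/q[2]+c["cy"]])
def go(p,yaw=None):
    """tool-frame shift [cm] now->p; turn: vertical-down orientation with tool y (closing line) at world yaw"""
    s=ctrl.observe(); A=R.from_rotvec(s["eef_rot"]); M=A.as_matrix()
    ya=np.arctan2(M[1,1],M[0,1])
    out="tool xyz cm %s"%np.round(M.T@(np.array(p)-s["tcp_pos"])*100,2)
    if yaw is not None:
        k=(yaw-ya+np.pi/2)%np.pi-np.pi/2; y=np.array([np.cos(ya+k),np.sin(ya+k),0]);z=np.array([0,0,-1.])
        B=R.from_matrix(np.c_[np.cross(y,z),y,z]); rv=(A.inv()*B).as_rotvec()
        out+=" turn %s; after turn xyz %s"%(np.round(rv,3),np.round(B.as_matrix().T@(np.array(p)-s["tcp_pos"])*100,2))
    print(out,"| tcp",np.round(s["tcp_pos"],4),"yaw",round(ya,3),"j7",round(s["joints"][6],2))
E
python3 - <<'E'
from h import *
P=lambda q,o,k:((q[0]+.5)/k-.5+o[0],(q[1]+.5)/k-.5+o[1])
for n,q in dict(A=(295,100),B=(115,252),C=(119,509),D=(432,460),wide=(304,306),nar=(305,465)).items(): print(n,ray("top",P(q,(335,165),6),.01).round(4))
cs=np.array([ray("top",P(q,(195,155),5),.08)[:2] for q in[(147,27),(626,156),(523,541),(31,409)]])
m=np.array([[.115,.145],[.115,-.145],[-.115,-.145],[-.115,.145]])
c=cs.mean(0); a=cs-c; th=np.arctan2((m[:,0]*a[:,1]-m[:,1]*a[:,0]).sum(),(m*a).sum())
Rm=np.array([[np.cos(th),-np.sin(th)],[np.sin(th),np.cos(th)]]); print("tester",c,th,(a-m@Rm.T).round(4).tolist())
f=lambda x,y:(c+Rm@[x,y]).round(4)
print("port",f(.015,.04),"pin",f(.015,-.04),"pin seen",ray("top",P((403,271),(195,155),5),.09),"disc seen",ray("top",P((266,247),(195,155),5),.087),"post top",ray("top",P((262,243),(195,155),5),.121))
for a_ in(0,.06,.12,1.4): print(a_,"post",f(.015-.08*np.sin(a_),-.04+.08*np.cos(a_)))
h=np.array;print("pad1 shut",f(.015,.126-.04),"pad2 shut",f(.101-.04,.04))
go((.3,-.4,.35),0)
E
```

```text
A [ 0.6366 -0.2232  0.01  ]
B [ 0.556  -0.1294  0.01  ]
C [ 0.4249 -0.1314  0.01  ]
D [ 0.4512 -0.292   0.01  ]
wide [ 0.5294 -0.2269  0.01  ]
nar [ 0.448  -0.2266  0.01  ]
tester [0.53319924 0.14642427] -0.25076592857362434 [[-0.0003, -0.0004], [-0.0002, 0.0007], [0.0003, 0.0001], [0.0002, -0.0004]]
port [0.5577 0.1815] pin [0.5378 0.104 ] pin seen [0.53851274 0.1052825  0.09      ] disc seen [0.55159987 0.18400219 0.087     ] post top [0.55019364 0.18103074 0.121     ]
0 post [0.5577 0.1815]
0.06 post [0.553  0.1825]
0.12 post [0.5482 0.1833]
1.4 post [0.4648 0.1367]
pad1 shut [0.5691 0.226 ] pad2 shut [0.6022 0.17  ]
tool xyz cm [  9.47  -8.39 -10.5 ] turn [-1.000e-03 -1.000e-03 -1.118e+00]; after turn xyz [ 11.68   4.85 -10.51] | tcp [ 0.2515 -0.5168  0.2449] yaw -1.118 j7 -0.08
```

Four nuts are present. The tester fits at (0.533, 0.146) with yaw -0.251, the fit residual is under 1 mm, and the cover sits at about 0.08 rad. The current tool yaw of -1.12 suits the post, so I'll go there.

```bash
python3 -m jog '[2.4,-2.1,0,0,0,0, 2.88,-2.49,0,0,0,0, 2.88,-2.49,0,0,0,0, 2.88,-2.49,0,0,0,0, 2.88,-2.49,0,0,0,0, 2.88,-2.49,0,0,0,0, 2.88,-2.49,0,0,0,0, 2.88,-2.49,0,0,0,0, 2.88,-2.49,0,0,0,0, 2.88,-2.49,0,0,0,0, 2.88,-2.49,0,0,0,0, 0,0,0,0,0,0]' 0.06 30
python3 -m jog '[2.88,-2.49,0,0,0,0, 2.88,-2.49,0,0,0,0, 2.88,-2.49,0,0,0,0, 2.88,-2.49,0,0,0,0, 2.88,-2.49,0,0,0,0, 2.88,-2.49,0,0,0,0, 2.88,-2.49,0,0,0,0, 2.88,-2.49,0,0,0,0, 1.5,-1.3,0,0,0,0, 0,0,0,0,0,0, 0,0,0,0,0,0]'
python3 -c "
from h import *
go((.551,.1825,.108),-1.1)"
```

```text
time: 1.1
tcp_pos: [0.4164, -0.1311, 0.2451]
eef_rot: [-3.056, -0.719, -0.002]
force: [1.0, 0.5, -0.4]
width: 0.0455
gripper_force: 0.0
time: 2.02
tcp_pos: [0.5417, 0.1608, 0.2447]
eef_rot: [3.061, 0.707, -0.002]
force: [-0.2, -1.7, 0.5]
width: 0.0455
gripper_force: 0.0
tool xyz cm [ 1.8  -1.54 13.67] turn [-0.     0.001 -0.017]; after turn xyz [ 1.81 -1.51 13.67] | tcp [0.5417 0.1608 0.2447] yaw -1.117 j7 -1.39
```

```bash
python3 -m jog '[1.8,-1.54,0,0,0,0, 0,0,3,0,0,0, 0,0,3,0,0,0, 0,0,3,0,0,0, 0,0,2.5,0,0,0, 0,0,2.17,0,0,0, 0,0,0,0,0,0]'
python3 -m jog '[0,0,0,0,0,0, 0,0,0,0,0,0, 0,0,0,0,0,0, 0,0,0,0,0,0, 0,0,0,0,0,0, 0,0,0,0,0,0]' -1 30
python3 - <<'E'
from h import *
c=np.array([.5378,.104]); s=ctrl.observe(); M=R.from_rotvec(s["eef_rot"]).as_matrix(); p=s["tcp_pos"][:2]
a0=np.arctan2(*(p-c)[::-1]); th=-.25077; print("cover",a0-th-np.pi/2, np.linalg.norm(p-c),s["width"],s["gripper_force"])
a=np.linspace(a0,th+np.pi/2+1.45,13); q=c+.08*np.c_[np.cos(a),np.sin(a)]; d=np.diff(np.vstack([q]),axis=0); print(((np.c_[d,0*d[:,:1]]@M)*100).round(2).tolist())
E
```

```text
time: 2.6
tcp_pos: [0.5497, 0.1802, 0.1053]
eef_rot: [3.061, 0.703, -0.009]
force: [-0.6, -0.4, -0.3]
width: 0.0451
gripper_force: 0.0
time: 3.1
tcp_pos: [0.552, 0.1841, 0.1105]
eef_rot: [-3.058, -0.706, -0.006]
force: [2.2, 10.7, -0.7]
width: 0.0137
gripper_force: 30.9
cover 0.07474332636902248 0.08132346816887732 0.013667462821489467 30.858543813228607
[[-0.77, -0.5, -0.0], [-0.82, -0.41, -0.0], [-0.86, -0.31, -0.0], [-0.89, -0.21, -0.0], [-0.91, -0.1, -0.0], [-0.92, 0.0, -0.0], [-0.91, 0.11, -0.0], [-0.89, 0.21, -0.0], [-0.86, 0.31, -0.0], [-0.82, 0.41, -0.0], [-0.77, 0.5, -0.0], [-0.71, 0.58, -0.0]]
```

```bash
python3 -m jog '[-0.77,-0.48,0,0,0,0, -0.82,-0.41,0,0,0,0, -0.86,-0.31,0,0,0,0, -0.89,-0.21,0,0,0,0, -0.91,-0.1,0,0,0,0, -0.92,0,0,0,0,0, -0.91,0.11,0,0,0,0, -0.89,0.21,0,0,0,0, -0.86,0.31,0,0,0,0, -0.82,0.41,0,0,0,0, -0.77,0.5,0,0,0,0, -0.71,0.58,0,0,0,0]'
python3 -m jog '[0,0,0,0,0,0, 0,0,0,0,0,0, 0,0,0,0,0,0, 0,0,0,0,0,0, 0,0,0,0,0,0]' 0.3
python3 -m jog '[0,0,-3,0,0,0, 0,0,-3.5,0,0,0, 0,0,-3.5,0,0,0, 0,0,-3,0,0,0, 0,0,0,0,0,0]'
python3 - <<'E'
from h import *
import cv2
t=camera("top"); s=camera("scene")
cv2.imwrite("pics/s1.png",np.hstack([cv2.resize(t[140:280,190:440],None,fx=1.6,fy=1.6),cv2.resize(s[150:290,160:440],None,fx=1.4,fy=1.6)]))
go((.6366,-.2232,.15),-1.1)
E
```

```text
time: 4.1
tcp_pos: [0.457, 0.1362, 0.1098]
eef_rot: [-3.053, -0.714, 0.014]
force: [-44.5, 28.3, 28.6]
width: 0.0135
gripper_force: 29.8
time: 4.52
tcp_pos: [0.4633, 0.1323, 0.109]
eef_rot: [-3.061, -0.705, -0.002]
force: [-0.4, -0.6, 0.4]
width: 0.0556
gripper_force: 0.0
time: 4.93
tcp_pos: [0.4644, 0.1326, 0.2436]
eef_rot: [-3.061, -0.704, -0.011]
force: [0.2, -0.3, 0.9]
width: 0.055
gripper_force: 0.0
tool xyz cm [2.000e-02 3.956e+01 8.960e+00] turn [ 0.    -0.002 -0.018]; after turn xyz [-0.68 39.56  8.95] | tcp [0.4632 0.1324 0.2395] yaw -1.118 j7 -1.38
```

View pics/s1.png

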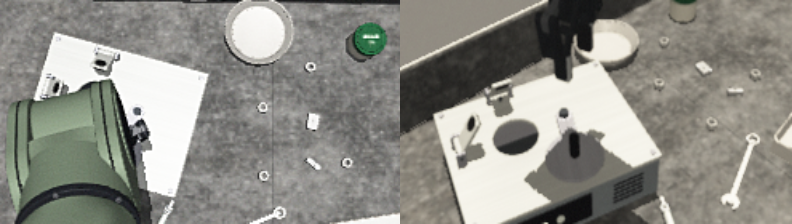

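The right half shows the port uncovered, with the cover swung to the front. All four nuts are where they were. I'll go to nut A.

```bash
cat >> h.py <<'E'
def nuts():
    import cv2
    g=camera("top").min(2); o=[]
    m=cv2.morphologyEx((g>185).astype("uint8"),cv2.MORPH_CLOSE,np.ones((3,3)))
    n,l,st,ce=cv2.connectedComponentsWithStats(m)
    for i in range(1,n):
        p=ray("top",ce[i],.01)
        if 8<st[i,4]<130 and .36<p[0]<.75 and -.42<p[1]<-.02: o.append((p[:2].round(4).tolist(),int(st[i,4]),st[i,2:4].tolist()))
    print(*o,sep="\n"); return o
E
python3 -m jog '[0,3.96,0,0,0,0, 0,3.96,0,0,0,0, 0,3.96,0,0,0,0, 0,3.96,0,0,0,0, 0,3.96,0,0,0,0, 0,3.96,0,0,0,0, 0,3.96,0,0,0,0, 0,3.96,0,0,0,0, 0,3.96,0,0,0,0, 0,3.9,0,0,0,0, 0,0,0,0,0,0, 0,0,0,0,0,0]' 0.06 60
python3 -c "
from h import *
nuts();go((.6366,-.2232,.018),-1.1)"
```

```text
time: 6.03
tcp_pos: [0.6354, -0.225, 0.2362]
eef_rot: [-3.061, -0.701, 0.004]
force: [-0.6, 1.1, -1.0]
width: 0.0452
gripper_force: 0.0
([0.7289, -0.1795], 30, [12, 25])
([0.5567, -0.124], 9, [3, 6])
tool xyz cm [ 0.14  0.09 21.88] turn [-0.002  0.001 -0.019]; after turn xyz [ 0.11  0.05 21.88] | tcp [ 0.6354 -0.2232  0.2368] yaw -1.119 j7 -0.81
```

```bash
python3 -m jog '[0.14,0.09,3.5,0,0,0, 0,0,3.5,0,0,0, 0,0,3.5,0,0,0, 0,0,3.5,0,0,0, 0,0,3,0,0,0, 0,0,2,0,0,0, 0,0,1.4,0,0,0, 0,0,0.7,0,0,0, 0,0,0.5,0,0,0, 0,0,0.2,0,0,0, 0,0,0,0,0,0, 0,0,0,0,0,0]'
python3 -c "
from h import *
go((.6366,-.2232,.018),-1.1)"
```

```text
time: 7.08
tcp_pos: [0.6379, -0.2235, 0.0216]
eef_rot: [3.061, 0.705, 0.002]
force: [0.4, 0.4, 0.4]
width: 0.0455
gripper_force: 0.0
tool xyz cm [-0.11 -0.08  0.36] turn [ 0.001 -0.001 -0.018]; after turn xyz [-0.11 -0.09  0.36] | tcp [ 0.6379 -0.2235  0.0216] yaw -1.118 j7 -0.81
```

```bash
python3 -m jog '[0,0,0.3,0,0,0, 0,0,0,0,0,0]'; python3 -m jog '[0,0,0,0,0,0, 0,0,0,0,0,0, 0,0,0,0,0,0, 0,0,0,0,0,0, 0,0,0,0,0,0, 0,0,0,0,0,0]' -1 60
python3 -m jog '[0,0,-1,0,0,0, 0,0,-3,0,0,0, 0,0,-4,0,0,0, 0,0,-4,0,0,0, 0,0,-4,0,0,0, 0,0,-2,0,0,0, 0,0,0,0,0,0]'
python3 -c "
from h import *
go((.5577,.1815,.108),-1.1)"
```

```text
time: 7.25
tcp_pos: [0.6376, -0.2234, 0.0177]
eef_rot: [3.061, 0.705, 0.001]
force: [-0.3, 0.4, -0.3]
width: 0.0453
gripper_force: 0.0
time: 7.75
tcp_pos: [0.6376, -0.2234, 0.0181]
eef_rot: [3.061, 0.705, 0.001]
force: [-1.1, 1.9, 5.6]
width: 0.0164
gripper_force: 58.5
time: 8.33
tcp_pos: [0.639, -0.224, 0.2036]
eef_rot: [3.058, 0.704, 0.01]
force: [0.3, 0.2, -0.4]
width: 0.0163
gripper_force: 58.7
tool xyz cm [ 10.38 -40.07   9.4 ] turn [ 0.005 -0.005 -0.018]; after turn xyz [ 11.15 -39.82   9.56] | tcp [ 0.639  -0.224   0.2036] yaw -1.118 j7 -0.81
```

```bash
python3 -m jog '[0.94,-3.64,0,0,0,0, 0.94,-3.64,0,0,0,0, 0.94,-3.64,0,0,0,0, 0.94,-3.64,0,0,0,0, 0.94,-3.64,0,0,0,0, 0.94,-3.64,0,0,0,0, 0.94,-3.64,0,0,0,0, 0.94,-3.64,0,0,0,0, 0.94,-3.64,0,0,0,0, 0.94,-3.64,0,0,0,0, 0.94,-3.64,0,0,0,0, 0,0,0,0,0,0]'
python3 -c "
from h import *
go((.5577,.1815,.108),-1.1);nuts()"
```

```text
time: 9.33
tcp_pos: [0.553, 0.19, 0.1978]
eef_rot: [-3.054, -0.717, 0.0]
force: [-1.1, 1.3, 0.0]
width: 0.0164
gripper_force: 58.7
tool xyz cm [0.04 1.01 8.98] turn [-0.004 -0.001 -0.01 ]; after turn xyz [0.04 0.97 8.98] | tcp [0.553  0.19   0.1978] yaw -1.11 j7 -1.4
([0.7401, -0.1766], 21, [12, 17])
([0.697, -0.3445], 22, [10, 5])
([0.5559, -0.1296], 30, [7, 6])
([0.5297, -0.2273], 65, [8, 10])
([0.448, -0.228], 29, [9, 7])
([0.4505, -0.2914], 21, [6, 6])
([0.4248, -0.1319], 31, [6, 6])
```

```bash
python3 -m jog '[0,0,2,0,0,0, 0,0,2.5,0,0,0, 0,0,2,0,0,0, 0,0,0,0,0,0]'
python3 -c "
from h import *
go((.5577,.1815,.108),-1.1)"
```

```text
time: 9.72
tcp_pos: [0.5541, 0.1806, 0.1298]
eef_rot: [3.061, 0.704, -0.007]
force: [-0.6, -0.2, -1.7]
width: 0.0159
gripper_force: 58.7
tool xyz cm [0.37 0.08 2.18] turn [-0.     0.005 -0.019]; after turn xyz [0.36 0.09 2.18] | tcp [0.5541 0.1806 0.1298] yaw -1.119 j7 -1.39
```

Then I release over the port, lift, and head to nut B.

```bash
python3 -m jog '[0.3,0,1,0,0,0, 0,0,1,0,0,0, 0,0,0,0,0,0, 0,0,0,0,0,0]'
python3 -m jog '[0,0,0,0,0,0, 0,0,0,0,0,0, 0,0,0,0,0,0, 0,0,0,0,0,0, 0,0,0,0,0,0]' 0.06
python3 -m jog '[0,0,-2,0,0,0, 0,0,-3.5,0,0,0, 0,0,-3,0,0,0, 0,0,-1,0,0,0, 0,0,0,0,0,0]'
python3 - <<'E'
from h import *
import cv2
t=camera("top"); s=camera("scene")
cv2.imwrite("pics/s2.png",cv2.resize(s[150:290,160:440],None,fx=2.5,fy=2.5))
go((.5559,-.1296,.018),-1.1)
E
```

```text
time: 10.05
tcp_pos: [0.5581, 0.1831, 0.1128]
eef_rot: [-3.061, -0.705, 0.0]
force: [-0.7, -0.2, -0.2]
width: 0.0161
gripper_force: 58.7
time: 10.47
tcp_pos: [0.5581, 0.1832, 0.1128]
eef_rot: [-3.061, -0.705, -0.0]
force: [0.2, 0.1, 1.1]
width: 0.0447
gripper_force: 0.0
time: 10.88
tcp_pos: [0.5589, 0.1834, 0.2102]
eef_rot: [-3.061, -0.705, -0.006]
force: [0.2, 0.6, -0.5]
width: 0.045
gripper_force: 0.0
tool xyz cm [-13.86  28.04  18.93] turn [-0.     0.    -0.018]; after turn xyz [-14.36  27.79  18.93] | tcp [0.5578 0.1832 0.2073] yaw -1.118 j7 -1.4
```

View pics/s2.png

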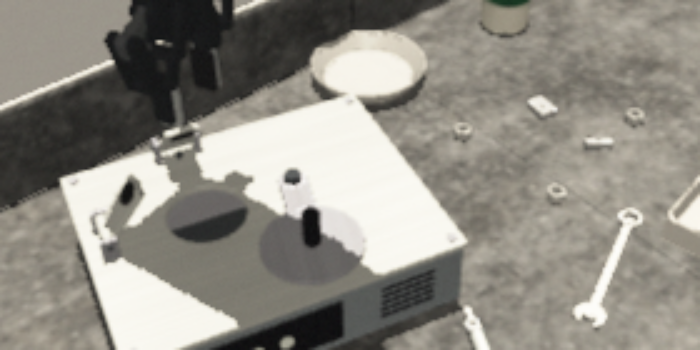

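Nut A is no longer on the bench or the deck, so it went in. Next is nut B.

```bash
python3 -m jog '[-1.54,3.12,0,0,0,0, -1.54,3.12,0,0,0,0, -1.54,3.12,0,0,0,0, -1.54,3.12,0,0,0,0, -1.54,3.12,0,0,0,0, -1.54,3.12,0,0,0,0, -1.54,3.12,0,0,0,0, -1.54,3.12,0,0,0,0, -1.54,3.08,0,0,0,0, 0,0,3,0,0,0, 0,0,3,0,0,0, 0,0,0,0,0,0]'
python3 -m jog '[0,0,3,0,0,0, 0,0,3,0,0,0, 0,0,2,0,0,0, 0,0,0,0,0,0, 0,0,0,0,0,0, 0,0,0,0,0,0]'
python3 -c "
from h import *
go((.5562,-.1295,.018),-1.1)"
```

```text
time: 11.98
tcp_pos: [0.5535, -0.1293, 0.1422]
eef_rot: [-3.058, -0.703, 0.011]
force: [-0.8, -0.3, -1.3]
width: 0.0448
gripper_force: 0.0
time: 12.48
tcp_pos: [0.5567, -0.1296, 0.0692]
eef_rot: [3.061, 0.705, 0.002]
force: [-0.1, 0.7, 0.2]
width: 0.0453
gripper_force: 0.0
tool xyz cm [-0.04 -0.03  5.12] turn [ 0.001 -0.001 -0.018]; after turn xyz [-0.04 -0.03  5.12] | tcp [ 0.5567 -0.1296  0.0692] yaw -1.118 j7 -0.91
```

```bash
python3 -m jog '[0,0,2,0,0,0, 0,0,2,0,0,0, 0,0,0.8,0,0,0, 0,0,0.3,0,0,0, 0,0,0,0,0,0, 0,0,0,0,0,0]'; python3 -m jog '[0,0,0,0,0,0, 0,0,0,0,0,0, 0,0,0,0,0,0, 0,0,0,0,0,0, 0,0,0,0,0,0, 0,0,0,0,0,0]' -1 60
python3 -m jog '[0,0,-1,0,0,0, 0,0,-3,0,0,0, 0,0,-4,0,0,0, 0,0,-4,0,0,0, 0,0,-4,0,0,0, 0,0,-2,0,0,0, 0,0,0,0,0,0]'
python3 -c "
from h import *
go((.5577,.1815,.11),-1.1)"
```

```text
time: 12.98
tcp_pos: [0.5566, -0.1297, 0.0178]
eef_rot: [3.061, 0.705, 0.002]
force: [-0.3, 0.1, -0.1]
width: 0.0452
gripper_force: 0.0
time: 13.48
tcp_pos: [0.5564, -0.1297, 0.0176]
eef_rot: [3.061, 0.705, 0.002]
force: [-2.0, 0.3, 11.7]
width: 0.0162
gripper_force: 58.4
time: 14.07
tcp_pos: [0.5574, -0.13, 0.2019]
eef_rot: [3.059, 0.704, 0.01]
force: [0.6, -0.3, -0.1]
width: 0.0164
gripper_force: 58.9
tool xyz cm [ 13.6  -28.04   9.15] turn [ 0.004 -0.006 -0.018]; after turn xyz [ 14.16 -27.74   9.19] | tcp [ 0.5574 -0.13    0.2019] yaw -1.118 j7 -0.91
```

```bash
python3 -m jog '[1.51,-3.1,0,0,0,0, 1.51,-3.1,0,0,0,0, 1.51,-3.1,0,0,0,0, 1.51,-3.1,0,0,0,0, 1.51,-3.1,0,0,0,0, 1.51,-3.1,0,0,0,0, 1.51,-3.1,0,0,0,0, 1.51,-3.1,0,0,0,0, 1.51,-3.1,0,0,0,0, 0,0,2,0,0,0, 0,0,2,0,0,0, 0,0,0,0,0,0]'
python3 -m jog '[0,0,2,0,0,0, 0,0,2.5,0,0,0, 0,0,0,0,0,0, 0,0,0,0,0,0]'
python3 -c "
from h import *
go((.5577,.1815,.112),-1.1);nuts()"
```

```text
time: 15.07
tcp_pos: [0.5546, 0.1808, 0.1539]
eef_rot: [3.061, 0.706, -0.007]
force: [-0.8, -0.7, -1.5]
width: 0.0158
gripper_force: 58.9
time: 15.4
tcp_pos: [0.5561, 0.1804, 0.1123]
eef_rot: [3.062, 0.704, -0.002]
force: [0.5, -0.9, 1.0]
width: 0.0161
gripper_force: 58.9
tool xyz cm [ 0.19 -0.03  0.03] turn [-0.     0.001 -0.019]; after turn xyz [ 0.19 -0.03  0.03] | tcp [0.5561 0.1804 0.1123] yaw -1.119 j7 -1.38
([0.7146, -0.1861], 17, [4, 16])
([0.697, -0.344], 22, [10, 5])
([0.5301, -0.2275], 67, [8, 10])
([0.4447, -0.2405], 61, [16, 9])
([0.4248, -0.1322], 32, [7, 6])
```

```bash
python3 -m jog '[0,0,0,0,0,0, 0,0,0,0,0,0, 0,0,0,0,0,0, 0,0,0,0,0,0, 0,0,0,0,0,0]' 0.06
python3 -m jog '[0,0,-2,0,0,0, 0,0,-3.5,0,0,0, 0,0,-3,0,0,0, 0,0,-1,0,0,0, 0,0,0,0,0,0]'
python3 - <<'E'
from h import *
import cv2
t=camera("top"); s=camera("scene"); nuts()
a=cv2.resize(t[200:260,345:425],(480,360),interpolation=2); b=cv2.resize(s[150:240,190:430],(480,180),interpolation=2)
cv2.imwrite("pics/s3.png",np.vstack([a,b]))
go((.4248,-.1319,.018),-1.1)
E
```

```text
time: 15.87
tcp_pos: [0.5563, 0.1808, 0.112]
eef_rot: [-3.061, -0.705, -0.001]
force: [-0.0, -0.2, 0.0]
width: 0.0456
gripper_force: 0.0
time: 16.28
tcp_pos: [0.557, 0.181, 0.2092]
eef_rot: [-3.061, -0.705, -0.006]
force: [-0.6, -0.3, -0.6]
width: 0.0453
gripper_force: 0.0
([0.7146, -0.1861], 17, [4, 16])
([0.6969, -0.3439], 21, [10, 5])
([0.5301, -0.2275], 67, [8, 10])
([0.4447, -0.2405], 61, [16, 9])
([0.4248, -0.1319], 31, [6, 6])
tool xyz cm [-25.43  22.38  18.8 ] turn [-0.     0.001 -0.018]; after turn xyz [-25.86  21.91  18.78] | tcp [0.5558 0.1807 0.2058] yaw -1.118 j7 -1.39
```

View pics/s3.png

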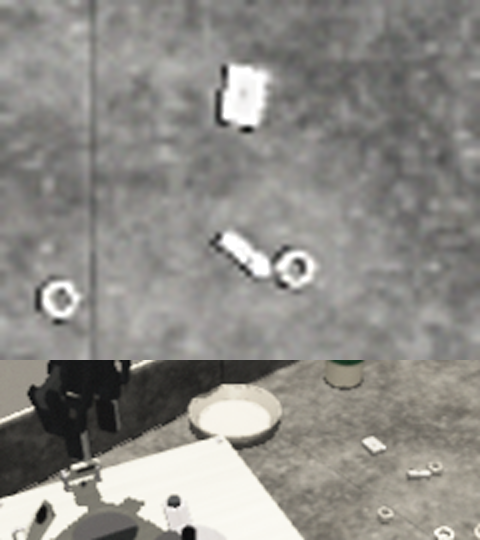

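Nut D was knocked against the right end of the narrow block. It is now at crop (295,268), which is top pixel (394.1, 244.6). I'll take C first.

```bash
python3 -m jog '[-2.83,2.49,0,0,0,0, -2.83,2.49,0,0,0,0, -2.83,2.49,0,0,0,0, -2.83,2.49,0,0,0,0, -2.83,2.49,0,0,0,0, -2.83,2.49,0,0,0,0, -2.83,2.49,0,0,0,0, -2.83,2.49,0,0,0,0, -2.8,2.46,0,0,0,0, 0,0,3,0,0,0, 0,0,3,0,0,0, 0,0,0,0,0,0]'
python3 -m jog '[0,0,3,0,0,0, 0,0,3,0,0,0, 0,0,2,0,0,0, 0,0,0,0,0,0, 0,0,0,0,0,0, 0,0,0,0,0,0]'
python3 -c "
from h import *
go((.425,-.1319,.018),-1.1)
P=ray('top',(394.1,244.6),.01);Q=ray('top',(345+242/6,200+255/6),.009);d=(P-Q)[:2];print(P,Q,d,np.linalg.norm(d),'perp yaw',np.arctan2(d[0],-d[1]))
a=ray('top',(345+220/6,200+240/6),.009);b=ray('top',(345+266/6,200+271/6),.009);print(a,b)"
```

```text
time: 17.43
tcp_pos: [0.4234, -0.1317, 0.1425]
eef_rot: [-3.059, -0.703, 0.009]
force: [0.5, -0.1, 0.3]
width: 0.0453
gripper_force: 0.0
time: 17.93
tcp_pos: [0.4257, -0.1317, 0.068]
eef_rot: [3.061, 0.705, 0.001]
force: [-0.0, 0.9, 0.2]
width: 0.0448
gripper_force: 0.0
tool xyz cm [-0.07 -0.02  5.  ] turn [ 0.    -0.001 -0.018]; after turn xyz [-0.07 -0.02  5.  ] | tcp [ 0.4257 -0.1317  0.068 ] yaw -1.118 j7 -0.86
[ 0.44062174 -0.25331116  0.01      ] [ 0.44676455 -0.22656469  0.009     ] [-0.00614281 -0.02674648] 0.02744281557365207 perp yaw -0.225753115935278
[ 0.45427642 -0.21532926  0.009     ] [ 0.43876138 -0.23881287  0.009     ]
```

```bash
python3 -m jog '[0,0,2,0,0,0, 0,0,2,0,0,0, 0,0,0.7,0,0,0, 0,0,0.3,0,0,0, 0,0,0,0,0,0, 0,0,0,0,0,0]'; python3 -m jog '[0,0,0,0,0,0, 0,0,0,0,0,0, 0,0,0,0,0,0, 0,0,0,0,0,0, 0,0,0,0,0,0, 0,0,0,0,0,0]' -1 60
python3 -m jog '[0,0,-1,0,0,0, 0,0,-3,0,0,0, 0,0,-4,0,0,0, 0,0,-4,0,0,0, 0,0,-4,0,0,0, 0,0,-2,0,0,0, 0,0,0,0,0,0]'
python3 -c "
from h import *
go((.5577,.1815,.112),-1.1)"
```

```text
time: 18.43
tcp_pos: [0.4257, -0.1319, 0.0176]
eef_rot: [3.061, 0.705, 0.001]
force: [-0.0, -0.1, -0.0]
width: 0.0455
gripper_force: 0.0
time: 18.93
tcp_pos: [0.4256, -0.1319, 0.0175]
eef_rot: [3.061, 0.705, 0.002]
force: [-0.4, 0.5, 17.7]
width: 0.0163
gripper_force: 58.3
time: 19.52
tcp_pos: [0.4263, -0.1321, 0.2011]
eef_rot: [3.059, 0.704, 0.009]
force: [0.3, -0.2, -0.2]
width: 0.0159
gripper_force: 58.7
tool xyz cm [ 25.49 -22.49   8.94] turn [ 0.004 -0.005 -0.018]; after turn xyz [ 25.94 -21.99   8.91] | tcp [ 0.4263 -0.1321  0.2011] yaw -1.118 j7 -0.86
```

```bash
python3 -m jog '[2.83,-2.5,0,0,0,0, 2.83,-2.5,0,0,0,0, 2.83,-2.5,0,0,0,0, 2.83,-2.5,0,0,0,0, 2.83,-2.5,0,0,0,0, 2.83,-2.5,0,0,0,0, 2.83,-2.5,0,0,0,0, 2.83,-2.5,0,0,0,0, 2.83,-2.45,0,0,0,0, 0,0,2,0,0,0, 0,0,2,0,0,0, 0,0,0,0,0,0]'
python3 -m jog '[0,0,2,0,0,0, 0,0,2.5,0,0,0, 0,0,0,0,0,0, 0,0,0,0,0,0, 0,0,0,0,0,0]'
python3 -c "
from h import *
go((.5577,.1815,.112),-1.1)"
```

```text
time: 20.52
tcp_pos: [0.5545, 0.1814, 0.1537]
eef_rot: [3.061, 0.706, -0.008]
force: [-0.8, -0.4, -1.5]
width: 0.0159
gripper_force: 58.7
time: 20.93
tcp_pos: [0.5567, 0.1814, 0.1133]
eef_rot: [-3.061, -0.705, -0.002]
force: [-0.5, 0.5, 0.1]
width: 0.0159
gripper_force: 58.8
tool xyz cm [0.1  0.04 0.13] turn [ 0.    -0.001 -0.018]; after turn xyz [0.1  0.04 0.13] | tcp [0.5567 0.1814 0.1133] yaw -1.118 j7 -1.37
```

```bash
python3 -m jog '[0,0,0,0,0,0, 0,0,0,0,0,0, 0,0,0,0,0,0, 0,0,0,0,0,0, 0,0,0,0,0,0]' 0.06
python3 -m jog '[0,0,-2,0,0,0, 0,0,-3.5,0,0,0, 0,0,-3,0,0,0, 0,0,-1,0,0,0, 0,0,0,0,0,0]'
python3 -c "
from h import *
nuts();go((.4400,-.2563,.02),-.226)"
```

```text
time: 21.35
tcp_pos: [0.5562, 0.1815, 0.1119]
eef_rot: [-3.061, -0.705, -0.0]
force: [-0.4, 0.5, 0.1]
width: 0.0449
gripper_force: 0.0
time: 21.77
tcp_pos: [0.557, 0.1818, 0.2092]
eef_rot: [-3.061, -0.705, -0.006]
force: [-0.7, 0.6, 1.0]
width: 0.0452
gripper_force: 0.0
([0.7401, -0.1766], 21, [12, 17])
([0.6981, -0.3439], 19, [10, 2])
([0.5297, -0.2273], 65, [8, 10])
([0.4449, -0.2398], 61, [16, 10])
tool xyz cm [-29.66  34.29  18.69] turn [ 0.001 -0.002 -0.892]; after turn xyz [-45.29  -1.53  18.74] | tcp [0.5564 0.1817 0.2074] yaw -1.118 j7 -1.38
```

```bash
python3 -m jog '[-2.47,2.86,0,0,0,0, -2.47,2.86,0,0,0,0, -2.47,2.86,0,0,0,0, -2.47,2.86,0,0,0,0, -2.47,2.86,0,0,0,0, -2.47,2.86,0,0,0,0, -2.47,2.86,0,0,0,0, -2.47,2.86,0,0,0,0, -2.47,2.86,0,0,0,0, -2.47,2.86,0,0,0,0, -2.47,2.86,0,0,0,0, -2.47,2.83,0,0,0,0]'
python3 -m jog '[0,0,0,0,0,-0.1115, 0,0,0,0,0,-0.1115, 0,0,0,0,0,-0.1115, 0,0,1,0,0,-0.1115, 0,0,2,0,0,-0.1115, 0,0,3,0,0,-0.1115, 0,0,3,0,0,-0.1115, 0,0,3,0,0,-0.1115, 0,0,2,0,0,0, 0,0,0,0,0,0, 0,0,0,0,0,0]'
python3 -c "
from h import *
nuts();go((.4400,-.2563,.02),-.226)"
```

```text
time: 22.82
tcp_pos: [0.4384, -0.258, 0.2055]
eef_rot: [-3.06, -0.705, 0.002]
force: [0.3, -0.4, 0.0]
width: 0.0453
gripper_force: 0.0
time: 23.73
tcp_pos: [0.439, -0.256, 0.0659]
eef_rot: [-2.456, -1.954, 0.001]
force: [0.2, -0.4, 0.5]
width: 0.0452
gripper_force: 0.0
([0.7201, -0.1794], 36, [12, 31])
([0.697, -0.344], 22, [10, 5])
([0.5301, -0.2275], 67, [8, 10])
tool xyz cm [0.01 0.05 4.69] turn [-0.001 -0.    -0.001]; after turn xyz [0.01 0.04 4.69] | tcp [ 0.4395 -0.2563  0.0669] yaw -0.227 j7 -0.09
```

```bash
python3 -m jog '[0,0,2,0,0,0, 0,0,1.7,0,0,0, 0,0,0.7,0,0,0, 0,0,0.35,0,0,0, 0,0,0,0,0,0, 0,0,0,0,0,0]'; python3 -m jog '[0,0,0,0,0,0, 0,0,0,0,0,0, 0,0,0,0,0,0, 0,0,0,0,0,0, 0,0,0,0,0,0, 0,0,0,0,0,0]' -1 60
python3 -m jog '[0,0,-1,0,0,0, 0,0,-3,0,0,0, 0,0,-4,0,0,0, 0,0,-4,0,0,0, 0,0,-4,0,0,0, 0,0,-2,0,0,0, 0,0,0,0,0,0]'
python3 -c "
from h import *
go((.5577,.1815,.112),-1.1)"
```

```text
time: 24.28
tcp_pos: [0.44, -0.2567, 0.02]
eef_rot: [2.457, 1.956, 0.001]
force: [-0.5, 0.7, -0.8]
width: 0.045
gripper_force: 0.0
time: 24.78
tcp_pos: [0.4399, -0.2567, 0.0199]
eef_rot: [2.457, 1.956, 0.001]
force: [-1.4, 0.7, 13.8]
width: 0.0155
gripper_force: 58.4
time: 25.37
tcp_pos: [0.4406, -0.2571, 0.204]
eef_rot: [2.453, 1.953, 0.004]
force: [0.1, -0.9, 0.1]
width: 0.0156
gripper_force: 58.7
tool xyz cm [45.39  1.5   9.13] turn [ 0.007 -0.001  0.874]; after turn xyz [ 30.33 -33.78   9.2 ] | tcp [ 0.4406 -0.2571  0.204 ] yaw -0.226 j7 -0.02
```

```bash
python3 -m jog '[0,0,0,0,0,0.11, 0,0,0,0,0,0.11, 0,0,0,0,0,0.11, 0,0,0,0,0,0.11, 0,0,0,0,0,0.11, 0,0,0,0,0,0.11, 0,0,0,0,0,0.11, 0,0,0,0,0,0.11, 0,0,0,0,0,0, 0,0,0,0,0,0]'
python3 -c "
from h import *
nuts();go((.5577,.1815,.112),-1.1)"
```

```text
time: 26.2
tcp_pos: [0.4395, -0.2563, 0.1992]
eef_rot: [-3.056, -0.729, 0.0]
force: [0.4, 0.3, 0.0]
width: 0.0151
gripper_force: 58.7
([0.719, -0.177], 43, [15, 33])
([0.6962, -0.3445], 25, [10, 5])
([0.5301, -0.2275], 67, [8, 10])
tool xyz cm [ 30.33 -33.71   8.73] turn [-0.     0.    -0.002]; after turn xyz [ 30.39 -33.66   8.72] | tcp [ 0.4395 -0.2563  0.1992] yaw -1.102 j7 -0.64
```

```bash
python3 -m jog '[2.53,-2.81,0,0,0,0, 2.53,-2.81,0,0,0,0, 2.53,-2.81,0,0,0,0, 2.53,-2.81,0,0,0,0, 2.53,-2.81,0,0,0,0, 2.53,-2.81,0,0,0,0, 2.53,-2.81,0,0,0,0, 2.53,-2.81,0,0,0,0, 2.53,-2.81,0,0,0,0, 2.53,-2.81,0,0,0,0, 2.53,-2.81,0,0,0,0, 2.53,-2.81,0,0,0,0]'
python3 -m jog '[0,0,2,0,0,0, 0,0,2,0,0,0, 0,0,2,0,0,0, 0,0,2.5,0,0,0, 0,0,0,0,0,0, 0,0,0,0,0,0, 0,0,0,0,0,0]'
python3 -c "
from h import *
go((.5577,.1815,.112),-1.1)"
```

```text
time: 27.25
tcp_pos: [0.5599, 0.1828, 0.1992]
eef_rot: [-3.056, -0.729, 0.001]
force: [1.1, -0.1, -0.3]
width: 0.0154
gripper_force: 58.7
time: 27.83
tcp_pos: [0.5603, 0.181, 0.1154]
eef_rot: [-3.056, -0.725, -0.002]
force: [-0.0, -0.3, 0.1]
width: 0.0155
gripper_force: 58.7
tool xyz cm [-0.21 -0.16  0.34] turn [-0.    -0.001 -0.005]; after turn xyz [-0.21 -0.16  0.34] | tcp [0.5603 0.181  0.1154] yaw -1.105 j7 -1.36
```

```bash
python3 -m jog '[-0.2,-0.15,0.3,0,0,0, 0,0,0,0,0,0, 0,0,0,0,0,0, 0,0,0,0,0,0, 0,0,0,0,0,0, 0,0,0,0,0,0]' 0.06
python3 -m jog '[0,0,-2,0,0,0, 0,0,-3.5,0,0,0, 0,0,-3,0,0,0, 0,0,-1,0,0,0, 0,0,0,0,0,0]'
python3 - <<'E'
from h import *
import cv2
t=camera("top"); s=camera("scene"); nuts()
a=cv2.resize(t[140:280,190:440],None,fx=2.4,fy=2.4,interpolation=2)[:, :600]; b=cv2.resize(s[160:260,180:420],(600,250),interpolation=2)
cv2.imwrite("pics/s4.png",np.vstack([a,b]))
p=np.array([.5378,.104])+.08*np.array([np.cos(-.25077+np.pi/2+1.45),np.sin(-.25077+np.pi/2+1.45)]); print(p)
go((*p,.108),-1.1)
E
```

```text
time: 28.33
tcp_pos: [0.5575, 0.1815, 0.1113]
eef_rot: [-3.057, -0.723, -0.0]
force: [0.5, -1.1, -0.5]
width: 0.0451
gripper_force: 0.0
time: 28.75
tcp_pos: [0.5583, 0.1817, 0.2087]
eef_rot: [-3.057, -0.723, -0.006]
force: [1.1, 0.0, -0.3]
width: 0.0454
gripper_force: 0.0
([0.7411, -0.1763], 21, [12, 17])
([0.697, -0.3445], 22, [10, 5])
([0.53, -0.2272], 65, [8, 10])
([0.4484, -0.2277], 30, [9, 8])
[0.46325922 0.13304603]
tool xyz cm [-10.54   0.12   9.74] turn [-0.     0.001 -0.006]; after turn xyz [-10.55   0.05   9.72] | tcp [0.5571 0.1814 0.2052] yaw -1.106 j7 -1.38
```

View pics/s4.png

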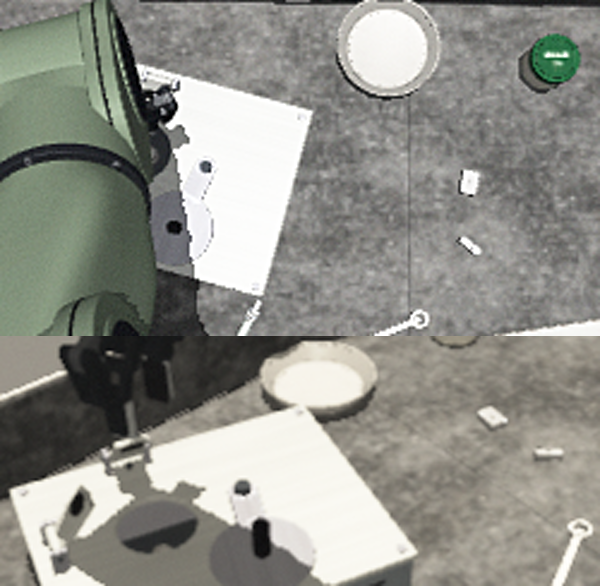

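No nuts are left on the bench or the deck, and the blocks haven't moved. Now I'll grip the post and swing the cover home.

```bash
python3 -m jog '[-3.5,0,0,0,0,0, -3.5,0.1,0,0,0,0, -3.5,0,0,0,0,0, 0,0,0,0,0,0, 0,0,3,0,0,0, 0,0,3,0,0,0, 0,0,2.5,0,0,0, 0,0,1.2,0,0,0, 0,0,0,0,0,0, 0,0,0,0,0,0]'
python3 -m jog '[0,0,0,0,0,0, 0,0,0,0,0,0, 0,0,0,0,0,0, 0,0,0,0,0,0, 0,0,0,0,0,0, 0,0,0,0,0,0]' -1 30
python3 - <<'E'
from h import *
c=np.array([.5378,.104]); s=ctrl.observe(); M=R.from_rotvec(s["eef_rot"]).as_matrix(); p=s["tcp_pos"][:2]
a0=np.arctan2(*(p-c)[::-1]); th=-.25077; print("cover",a0-th-np.pi/2, np.linalg.norm(p-c),s["width"],s["gripper_force"])
a=np.linspace(a0,th+np.pi/2-.02,13); q=c+.08*np.c_[np.cos(a),np.sin(a)]; d=np.diff(np.vstack([q]),axis=0); print(((np.c_[d,0*d[:,:1]]@M)*100).round(2).tolist())
E
```

```text
time: 29.73
tcp_pos: [0.4636, 0.1333, 0.1086]
eef_rot: [3.057, 0.723, -0.003]
force: [-0.0, -0.4, 1.0]
width: 0.0451
gripper_force: 0.0
time: 30.23
tcp_pos: [0.4628, 0.134, 0.1098]
eef_rot: [-3.056, -0.724, 0.003]
force: [-8.4, 3.5, 3.5]
width: 0.014
gripper_force: 29.6
cover 1.4410737854442845 0.08076899595993033 0.014028787397076603 29.571447372436523
[[0.77, -0.6, -0.0], [0.83, -0.5, -0.0], [0.89, -0.4, -0.0], [0.93, -0.29, -0.0], [0.96, -0.17, -0.0], [0.97, -0.05, -0.0], [0.97, 0.06, -0.0], [0.96, 0.18, -0.0], [0.93, 0.3, -0.0], [0.88, 0.41, -0.0], [0.83, 0.51, -0.0], [0.76, 0.61, -0.0]]
```

```bash
python3 -m jog '[0.77,-0.6,0,0,0,0, 0.83,-0.5,0,0,0,0, 0.89,-0.4,0,0,0,0, 0.93,-0.29,0,0,0,0, 0.96,-0.17,0,0,0,0, 0.97,-0.05,0,0,0,0, 0.97,0.06,0,0,0,0, 0.96,0.18,0,0,0,0, 0.93,0.3,0,0,0,0, 0.88,0.41,0,0,0,0, 0.83,0.51,0,0,0,0, 0.76,0.61,0,0,0,0]'
python3 -m jog '[0,0,0,0,0,0, 0,0,0,0,0,0, 0,0,0,0,0,0]'
python3 -c "
from h import *
p=ctrl.observe()['tcp_pos'];d=p-[.5378,.104,0];print(np.arctan2(d[1],d[0])+.25077-np.pi/2)"
```

```text
time: 31.23
tcp_pos: [0.5599, 0.1889, 0.1102]
eef_rot: [-3.045, -0.729, -0.007]
force: [2.2, 46.9, -9.9]
width: 0.0138
gripper_force: 29.3
time: 31.48
tcp_pos: [0.5606, 0.1889, 0.1103]
eef_rot: [-3.045, -0.728, -0.011]
force: [7.3, 43.8, -11.5]
width: 0.0135
gripper_force: 30.1
-0.011470462478059051
```

```bash
python3 -m jog '[0,0,0,0,0,0, 0,0,0,0,0,0, 0,0,0,0,0,0, 0,0,0,0,0,0, 0,0,0,0,0,0, 0,0,0,0,0,0]' 0.06
python3 - <<'E'
from h import *
import cv2
s=camera("scene")
cv2.imwrite("pics/s5.png",cv2.resize(s[180:280,180:320],None,fx=5,fy=5,interpolation=2))
c=np.array([.5332,.1464]);th=-.25077;Rm=np.array([[np.cos(th),-np.sin(th)],[np.sin(th),np.cos(th)]])
for n,v,z in(("porttop",(.015,.04),.087),("posttop",(.015,.04),.121),("pin",(.015,-.04),.087)): print(n,(proj("scene",[*(c+Rm@v),z])-[180,180])*5)
for a in (0,.06,.12): print(a,(proj("scene",[*(c+Rm@[.015-.08*np.sin(a),-.04+.08*np.cos(a)]),.121])-[180,180])*5)
E
```

```text
time: 31.98
tcp_pos: [0.5598, 0.1806, 0.1093]
eef_rot: [3.057, 0.723, 0.0]
force: [0.6, -0.2, -0.7]
width: 0.0452
gripper_force: 0.0
porttop [313.39932311 258.97847418]
posttop [304.5597507  199.91929242]
pin [486.53882193 203.95855566]
0 [304.5597507  199.91929242]
0.06 [308.45130436 206.72627857]
0.12 [313.02804172 213.35929998]
```

View pics/s5.png

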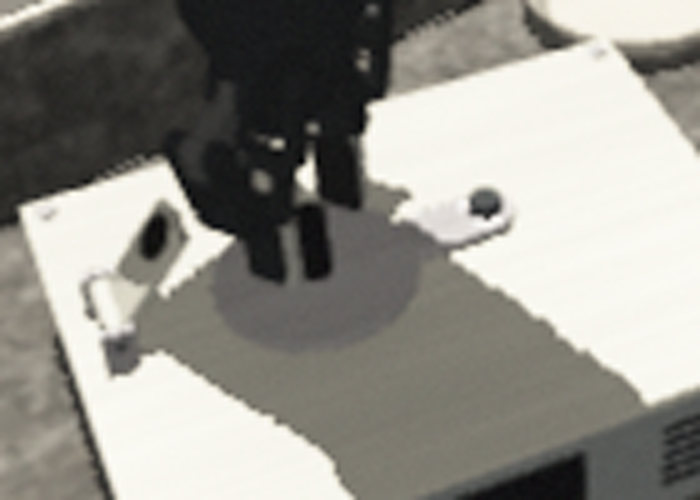

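The post reads about (313,207), against a predicted (305,200) at home, so the cover may still be about 0.06 rad short. I'll regrip and push along the tangent until it meets the stop.

```bash
python3 -m jog '[0,-0.5,0,0,0,0, 0,0,0,0,0,0, 0,0,0,0,0,0]'
python3 -m jog '[0,0,0,0,0,0, 0,0,0,0,0,0, 0,0,0,0,0,0, 0,0,0,0,0,0, 0,0,0,0,0,0, 0,0,0,0,0,0]' -1 40
python3 -m jog '[0.2,0.16,0,0,0,0, 0.2,0.16,0,0,0,0, 0,0,0,0,0,0]'
python3 -m jog '[0.2,0.16,0,0,0,0, 0.2,0.16,0,0,0,0, 0,0,0,0,0,0]'
python3 -m jog '[0.2,0.16,0,0,0,0, 0.2,0.16,0,0,0,0, 0,0,0,0,0,0]'
```

```text
time: 32.28
tcp_pos: [0.5573, 0.1857, 0.1091]
eef_rot: [-3.057, -0.724, 0.0]
force: [-0.3, -0.8, -0.3]
width: 0.0456
gripper_force: 0.0
time: 32.78
tcp_pos: [0.5577, 0.1865, 0.1093]
eef_rot: [-3.055, -0.724, -0.002]
force: [-0.2, 6.8, 2.2]
width: 0.0135
gripper_force: 39.3
time: 33.03
tcp_pos: [0.562, 0.1858, 0.1093]
eef_rot: [-3.054, -0.724, 0.001]
force: [-4.9, 8.7, 4.9]
width: 0.0135
gripper_force: 39.7
time: 33.28
tcp_pos: [0.5628, 0.1858, 0.1089]
eef_rot: [-3.051, -0.726, 0.015]
force: [-34.3, 11.8, 22.1]
width: 0.0133
gripper_force: 41.8
time: 33.53
tcp_pos: [0.5657, 0.187, 0.1079]
eef_rot: [-3.048, -0.728, 0.022]
force: [-44.0, 24.1, 14.1]
width: 0.0136
gripper_force: 43.0
```

The force rises to 44 N and the motion stalls, so the cover is at the stop. I'll ease off, release, lift and look.

```bash
python3 -m jog '[-0.3,-0.26,0,0,0,0, -0.2,-0.16,0,0,0,0, 0,0,0,0,0,0, 0,0,0,0,0,0]'
python3 -m jog '[0,0,0,0,0,0, 0,0,0,0,0,0, 0,0,0,0,0,0, 0,0,0,0,0,0, 0,0,0,0,0,0]' 0.06
python3 -m jog '[0,0,-2,0,0,0, 0,0,-3.5,0,0,0, 0,0,-3,0,0,0, 0,0,-1,0,0,0, 0,0,0,0,0,0]'
python3 -m jog '[-4,0,0,0,0,0, -4,0,0,0,0,0, -4,0,0,0,0,0, 0,4,0,0,0,0, 0,4,0,0,0,0, 0,4,0,0,0,0, 0,4,0,0,0,0, 0,0,0,0,0,0, 0,0,0,0,0,0]' -1
python3 - <<'E'
from h import *
import cv2
s=camera("scene");t=camera("top")
cv2.imwrite("pics/s6.png",np.vstack([cv2.resize(s[190:260,190:310],(600,350),interpolation=2),cv2.resize(t[160:230,200:320],(600,350),interpolation=2)[:250]]))
go((.5691,.226,.16),-1.1)
E
```

```text
time: 33.87
tcp_pos: [0.565, 0.1871, 0.1084]
eef_rot: [-3.052, -0.726, 0.001]
force: [-2.2, 20.4, -11.5]
width: 0.0133
gripper_force: 40.1
time: 34.28
tcp_pos: [0.5663, 0.1834, 0.1092]
eef_rot: [3.057, 0.723, 0.0]
force: [-0.7, 0.1, -0.8]
width: 0.045
gripper_force: 0.0
time: 34.7
tcp_pos: [0.5671, 0.1837, 0.2067]
eef_rot: [-3.057, -0.723, -0.006]
force: [-0.1, -0.2, 0.7]
width: 0.0451
gripper_force: 0.0
time: 35.45
tcp_pos: [0.5308, -0.0153, 0.2031]
eef_rot: [3.058, 0.718, -0.002]
force: [-0.4, 1.4, 0.3]
width: -0.0001
gripper_force: 0.0
tool xyz cm [ 14.17 -19.58   4.35] turn [-0.001  0.001 -0.006]; after turn xyz [ 14.27 -19.5    4.34] | tcp [ 0.5304 -0.0126  0.2034] yaw -1.106 j7 -1.07
```

View pics/s6.png

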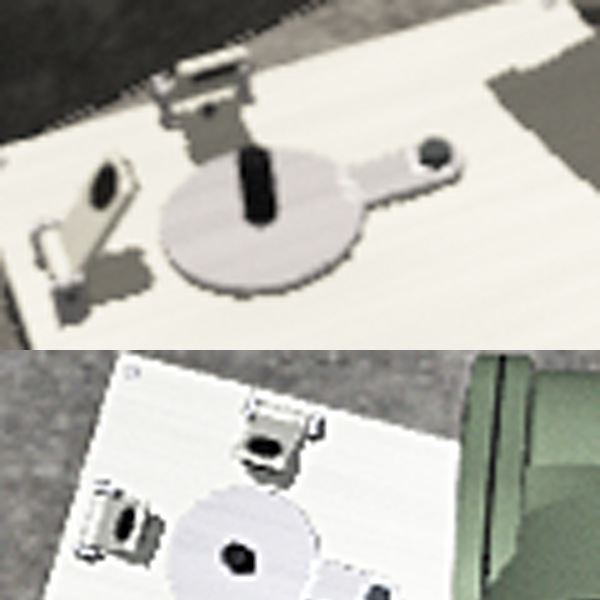

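The post top at scene (240.8,220) matches the home prediction exactly. Next is hold-down 1, with the fingers shut.

```bash
python3 -m jog '[2.1,-3,0,0,0,0, 2.1,-3,0,0,0,0, 2.1,-3,0,0,0,0, 2.1,-3,0,0,0,0, 2.1,-3,0,0,0,0, 2.1,-3,0,0,0,0, 1.5,-2,0,0,0,0, 0,0,0,0,0,0, 0,0,0,0,0,0, 0,0,0,0,0,0]'
python3 -c "
from h import *
go((.5733,.2425,.155),-1.1)
s=ctrl.observe();M=R.from_rotvec(s['eef_rot']).as_matrix();print('1cm tester -y',M.T@[-.248,-.969,0],'tester -x',M.T@[-.969,.248,0])"
```

```text
time: 36.38
tcp_pos: [0.5666, 0.229, 0.2039]
eef_rot: [3.056, 0.725, -0.001]
force: [-0.1, -0.8, 0.5]
width: 0.0002
gripper_force: 0.0
tool xyz cm [ 1.21 -0.9   4.89] turn [ 0.     0.001 -0.005]; after turn xyz [ 1.21 -0.9   4.89] | tcp [0.5666 0.229  0.2039] yaw -1.105 j7 -1.44
1cm tester -y [-6.56695188e-01  7.54464111e-01  5.78525357e-04] tester -x [-7.54464031e-01 -6.56695419e-01  3.91933166e-04]
```

```bash
python3 -m jog '[1.21,-0.9,2,0,0,0, 0,0,2.9,0,0,0, 0,0,0,0,0,0, 0,0,0.6,0,0,0, 0,0,0.6,0,0,0, 0,0,0,0,0,0]'
python3 -m jog '[-0.24,0.28,0.4,0,0,0, -0.24,0.28,0.4,0,0,0, -0.24,0.28,0.4,0,0,0, -0.13,0.15,0.5,0,0,0, -0.13,0.15,0.6,0,0,0, -0.13,0.15,0.6,0,0,0, 0,0,0.5,0,0,0, 0,0,0,0,0,0, 0,0,0,0,0,0]'
```

```text
time: 36.88
tcp_pos: [0.5745, 0.241, 0.144]
eef_rot: [3.057, 0.721, 0.001]
force: [0.6, -2.5, 5.3]
width: 0.0
gripper_force: 2.4
time: 37.63
tcp_pos: [0.5698, 0.2253, 0.1095]
eef_rot: [3.057, 0.723, -0.001]
force: [-4.5, -5.0, 15.5]
width: 0.0001
gripper_force: 7.8
```

```bash
python3 -m jog '[0,0,0.2,0,0,0, 0,0,0,0,0,0, 0,0,0,0,0,0]'
python3 -m jog '[0,0,-1,0,0,0, 0,0,-3,0,0,0, 0,0,-3,0,0,0, 0,0,-1.5,0,0,0, 0,0,0,0,0,0, 0,0,0,0,0,0]'
python3 - <<'E'
from h import *
import cv2
s=camera("scene")
cv2.imwrite("pics/s7.png",cv2.resize(s[190:260,190:310],(600,350),interpolation=2))
p2=np.array([.5577,.1815])+.063*np.array([.969,-.248]);print(p2)
go((*p2,.155),-1.1)
E
```

```text
time: 37.88
tcp_pos: [0.57, 0.2253, 0.1087]
eef_rot: [3.057, 0.723, 0.001]
force: [-9.3, -6.7, 36.8]
width: 0.0002
gripper_force: 18.2
time: 38.38
tcp_pos: [0.5699, 0.226, 0.1922]
eef_rot: [-3.057, -0.724, -0.001]
force: [0.8, 0.4, -0.9]
width: -0.0001
gripper_force: 0.0
[0.618747 0.165876]
tool xyz cm [1.71 7.57 3.63] turn [-0.     0.001 -0.006]; after turn xyz [1.66 7.58 3.64] | tcp [0.5696 0.2259 0.1914] yaw -1.106 j7 -1.43
```

View pics/s7.png

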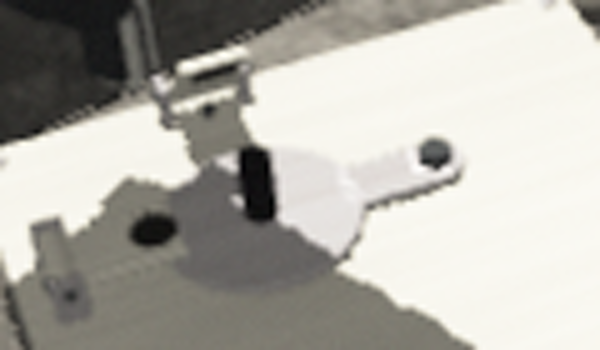

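Hold-down 1 is flat with its pad at (153,230), and the cover is still home. Now hold-down 2.

```bash
python3 -m jog '[0.85,3.78,0,0,0,0, 0.85,3.78,0,0,0,0, 0,0,0,0,0,0, 0,0,1.8,0,0,0, 0,0,1.8,0,0,0, 0,0,0,0,0,0, 0,0,0.6,0,0,0, 0,0,0.6,0,0,0, 0,0,0,0,0,0]'
python3 -m jog '[-0.28,-0.24,0.4,0,0,0, -0.28,-0.24,0.4,0,0,0, -0.28,-0.24,0.4,0,0,0, -0.15,-0.13,0.5,0,0,0, -0.15,-0.13,0.6,0,0,0, -0.15,-0.13,0.6,0,0,0, 0,0,0.5,0,0,0, 0,0,0,0,0,0, 0,0,0,0,0,0]'
```

```text
time: 39.18
tcp_pos: [0.619, 0.166, 0.1437]
eef_rot: [-3.057, -0.724, 0.0]
force: [1.8, 0.8, 1.6]
width: -0.0
gripper_force: 1.1
time: 39.93
tcp_pos: [0.602, 0.1702, 0.11]
eef_rot: [-3.057, -0.724, 0.002]
force: [-4.3, 1.5, 5.5]
width: 0.0001
gripper_force: 2.8
```

```bash
python3 -m jog '[0,0,0.25,0,0,0, 0,0,0,0,0,0, 0,0,0,0,0,0]'
python3 -m jog '[0,0,-1,0,0,0, 0,0,-3,0,0,0, 0,0,-3,0,0,0, 0,0,-3,0,0,0, -4,0,0,0,0,0, -4,0,0,0,0,0, -4,0,0,0,0,0, 0,4,0,0,0,0, 0,4,0,0,0,0, 0,4,0,0,0,0, 0,4,0,0,0,0, 0,0,0,0,0,0]'
python3 - <<'E'
from h import *
import cv2
s=camera("scene")
cv2.imwrite("pics/s8.png",cv2.resize(s[140:290,160:440],(784,420),interpolation=2))
E
```

```text
time: 40.18
tcp_pos: [0.6022, 0.1702, 0.109]
eef_rot: [-3.056, -0.723, -0.0]
force: [-13.0, -1.0, 32.0]
width: 0.0002
gripper_force: 16.4
time: 41.18
tcp_pos: [0.5709, -0.0338, 0.2072]
eef_rot: [3.056, 0.71, 0.0]
force: [-0.3, -1.7, -0.6]
width: 0.0001
gripper_force: 0.0
```

View pics/s8.png

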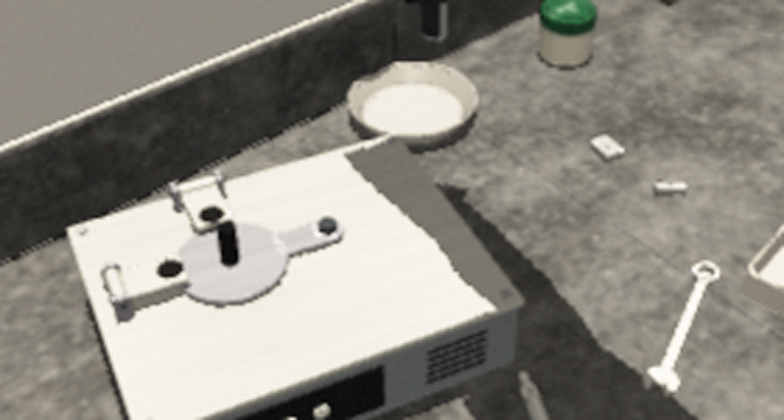

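Both hold-downs are flat, with pads at (211,214) and (170,268). The cover is home, no nuts are on the bench, and the blocks and pot are in place, so I'll hand in.

```bash
python3 -m jog '[0,0,0,0,0,0, 0,0,0,0,0,0, 0,0,0,0,0,0]'; python3 -c "
from station import ctrl
print(ctrl.close_job())"
```

```text
time: 41.48
tcp_pos: [0.5689, -0.0246, 0.2076]
eef_rot: [-3.056, -0.726, 0.0]
force: [0.1, 0.4, -0.2]
width: 0.0002
gripper_force: 0.0
the job is handed in; nothing more can be done
None
```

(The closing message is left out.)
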